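Latch a soapstone seal into the carving bed

ROBOT

A 6-joint arm with a two-finger parallel gripper is mounted at the origin on the work surface. World frame = base frame: x ahead of the robot, y to its left, z up, the work surface at z = 0. Lengths are in m, angles in rad, forces in N, time in s.
With the tool pointing down it reaches from about 0.275 to 0.975 m from the base axis. Payload 8.4 kg.
Tool frame: the origin (TCP) lies at the very end of the fingers, on their centre line; the grasp point (between the pads) lies 19 mm behind it (ctrl.tcp_to_grasp is the distance from the TCP to the grasp point, in m); z points along the fingers, y is the line along which they close (so a half turn about z gives the same grasp; the last joint's range is limited). The gripper opens to 92 mm and grips with 3 to 60 N. Pads are 20 mm wide; open, the fingers measure 128 mm over their backs; the gripper's body (75 mm by 189 mm) begins 69 mm behind the grasp point.
Start: joints at [1.179, 0.353, 1.633, -0, 1.155, -0.002], TCP at [0.238, 0.578, 0.215] pointing down, gripper open.
Joint ranges: [-2.63, 2.63], [-0.92, 2.1], [0.06, 2.66], [-1.3, 4.44], [0, 2.69], [-3.02, 3.02]. Speed limits (rad/s): [2.22, 2.22, 2.79, 3.14, 3.14, 3.14].

INTERFACE

Orientations are given as a rotation vector (axis times angle).
In Python, from bench import ctrl gives the robot as it stands. The module is installed in compiled form; this text tells all that it offers.
- The arm moves only by the shell command python3 -m pendant 'ROWS' [OPENING]. ROWS is JSON, a list that holds one entry, the list of rows, each a list of 4 numbers: the shift along the world's x, y, z in units of 40 cm (1.0 is 40 cm), then the turn about the world's z in units of 360 degrees (1.0 is 360 degrees). In form: [[[tx, ty, tz, turn], ...]]. A call has exactly 5 rows; each row is the pose to reach, as a shift and turn from the pose commanded when the call began, turning the shorter way round; what a row does not reach only later rows make up. A row lasts 1/12 s, in which the tool goes at most 41.7 mm and 7.16 degrees, less where a joint would pass 70% of its speed; a pose out of reach is approached as far as the arm can. A call with a number of a shift or a turn outside -1 to 1 is refused whole. A call with a gripper value outside its range is refused whole. OPENING is the closure, from -1 (fully open) to 1 (shut), set as the call begins (- or left out, the last holds). The fingers move at their own pace and stop on an object; the grip force is fixed at half the most. Time passes only in rows, so rows that repeat a pose let the fingers close, or fill a call up. It gives the time, the measured TCP pose, the force, the opening and the grip force at its end, in the units of the state.
- ctrl.state(): the state, without advancing time (a new reading comes with each control period).
- ctrl.read_camera(name): name is "side" or "top"; returns the picture (384x512x3 uint8, red, green, blue); there is no depth.
- ctrl.calibration(name): a dict with "intrinsics" (3x3 intrinsics, pixels), "k1" (the pictures are not rectified: a ray, as slopes to the right and down, at radius r is drawn at 1 + k1 r^2 times it, then the intrinsics apply), "rvec" (rotation vector, rad) and "tvec" (3), from world to camera coordinates, as OpenCV has them. Camera axes: x right, y down, z forward; pixel columns grow to the right and rows downward; lengths in m; the calibration is good to about 2 mm. A picture is of the moment at which its call begins. calibration takes no time and is no camera call.
- ctrl.hand_in(): hands the job in; it is judged then, once.
The state is a dict: "clock": time; "qpos": joint angles; "qd": joint speeds; "joint_efforts": joint torques, N m; "eef_pos": TCP position; "eef_rot": TCP orientation; "contact_force": force on the tool from outside, world axes, zero at the start; "moment": the same for the moment, N m; "gripper_width": finger opening in m; "finger_force": force on a finger pad.
Only numpy, scipy, OpenCV 4.12 (cv2) and the standard library are available. Lean on these libraries where they do the work, as an engineer would, in place of code of your own. Each camera call takes 0.05 s, during which the arm holds its last target. There are 200 camera calls.

TASK

Clamp the soapstone seal that stands in the carving bed: hook the draw latch's wire loop over the lip of the sliding jaw so that its bar is seated in the notch, then press the lever over its centre until it is fully home and the jaw holds the seal tight. Work gently: do not ram the loop against the jaw or force the lever, keep off the seal itself, and leave the spare seal, the jar and the brush rest where they are.

Things in the scene. Friction and masses are not known exactly. Their poses are not given: they have to be found in the camera images.
- bed: seal-carving bed, fixed, on a 320 mm square dark mat 3 mm thick. Origin under the mat's centre, z up, x = the way the latch pulls (sliding jaw to lever), y across. mm: wooden plate x -98..98, y -35..35, top z 18; fixed steel jaw x -4..12, y -20..20, top z 50. The seal stands at the fixed jaw's -x side, then the sliding jaw, 3 to 6 mm open.
- keeper (a point): on the sliding jaw: where the bar seats in the notch, BUT the jaw's head is screwed up to 7 mm higher or lower than this each time: see or feel. Axes as the bed's. mm, from the true seat: back wall x 3.5; lip x 3.5..-4.5, y -18..18, z 5..10; ledge below to x -20, top z -4.5, 16 mm slot for the neck. Bring the bar (centre beyond x -8) down to the ledge, then draw it to +x under the lip.
- pivot (a point): middle of the lever's pivot line (along y), fixed on the bed at x 30, z 40 mm; axes as the bed's. The loop hinges on the lever 16 mm from this line, 0.21 rad behind the handle's direction: 15.6 mm to +x and 3.3 mm below it when the lever is home, up and towards the keeper when it is open.
- bar (a point): middle of the loop's end bar, round steel 7 mm thick, 58 mm long along y; 6 mm wires at y -29 and 29 run to the loop's hinge, 94 mm off along +x of this point (axes turn with the loop; z up when it lies level). The loop is sprung: it stretches up to 10 mm at 10 N per mm. Its hinge is stiff: it stays where it is left, and turning the lever lifts it unless under the lip.
- knob (a point): centre of the loop's finger knob: steel cylinder 16 mm in diameter, 14 mm long along y, pinched on its flat ends (fingers closing along y); the loop turns between the fingers. In the bar's frame it is at x -20, z 24 mm, on a bent neck from the bar's middle. Axes as the bar's. Moving the knob also swings the lever (the loop's hinge rides on it).
- handle (a point): point on the pressing face of the lever's handle, 55 mm from the pivot line; x along the handle away from the pivot, z out of the face that is pressed. The handle is a steel plate 34 mm wide, 6 mm thick, from 23 to 65 mm from the pivot line.
- lever (a joint): lever angle, rad: 0 tipped right over to the keeper side (stop), 0.96 upright, about 2.3 on centre, 2.53 home: level, along the bed's +x, face at z 43 mm, hard stop. Stays where left while the loop is slack (2 N at the handle moves it). Hooked, it works against the loop's spring from about 1.5 on (up to some 8 N at the handle) and springs back unless past centre.
- bail (a joint): angle of the loop on the lever, rad: the loop's elevation above level (pointing to the bed's -x) is joint bail + joint lever.
- seal_centre (a point): centre of the grey soapstone seal in the bed: 28 x 28 x 42 mm, standing on the wooden plate, 90 g, loose until clamped. The jaw slides to it against 3 N of friction.
- spare_seal: another grey soapstone seal, 22 x 22 x 50 mm, standing loose on the mat past the lever's end of the bed; origin under its centre. Leave alone.
- jar: ivory ceramic jar, 84 mm across, 105 mm high, on the mat; origin under its centre. Leave alone.
- brush_rest: white porcelain brush rest with five peaks, 26 x 120 x 48 mm, on the mat; origin under its centre. Leave alone.
Not all that is in view belongs to the job. What is shaped like the part that bears seal_centre but blue or orange is not meant.

How it is judged:
On the way:
1. the loop's bar is seated in the notch under the lip, the lever still open (x of bar in the frame of seat between -0.004 and 0.003 m and z of bar in the frame of seat between -0.004 and 0.004 m and value of joint lever below 1.6 rad), for 0.2 s.
At the end, for the whole second after the job is handed in: The lever is fully home (within 0.04 rad of 2.53), the loop's bar is in the notch under the lip (within 4 mm of its true seat), the jaw squeezes the seal (over 12 N), and the seal stands upright (within 0.06 rad) on the bed's plate within 8 mm of where it started (value of joint lever above 2.49 rad and x of bar in the frame of seat above -0.004 m and z of bar in the frame of seat between -0.004 and 0.004 m and contact force between bed and seal above 12 N and angle between seal_centre's own z axis and vertical below 0.06 rad and z of seal_centre in the frame of bed below 0.042 m and distance of seal_centre from where it was at the start of the episode below 0.008 m); the robot touches nothing.
It fails at once if the loop is rammed against the jaw: over 20 N between them while the lever is still open (below 1.3 rad) (contact force between loop and jaw above 20 N and value of joint lever below 1.3 rad).
It fails at once if the lever is forced: over 30 N from the robot on its handle (contact force between the fingers and lever_c0 above 30 N).
It fails at once if the robot pushes the clamped seal (over 3 N) (contact force between any of the fingers, the arm and seal above 3 N).
It fails at once if the spare seal, the jar or the brush rest is moved more than 15 mm or tipped (distance of any of spare_seal, jar, brush_rest from where it was at the start of the episode above 0.015 m or angle between any of spare_seal, jar, brush_rest's own z axis and vertical above 0.3 rad).
It also fails if it takes over 58 s, if anything falls off the work surface, if the arm or the gripper's body presses on something with over 40 N, if the wrist force passes 120 N, or if a joint passes its speed limit or range.

## Working session

There is one attempt and no reset: what is moved stays moved. The work goes in short steps, Python scripts to look and compute and a shell command to move; the robot and the scene stay as the last step left them, time stands still between calls to the robot, and variables do not carry over. Pictures are saved under pics/ and viewed, at most 13 in all, crops included, and the job is handed in when it is done.

```bash
mkdir -p pics; cat > h.py <<'E'
import numpy as np, cv2
from bench import ctrl
def cal(n):
    c=ctrl.calibration(n); return np.array(c["intrinsics"],float),float(c["k1"]),cv2.Rodrigues(np.array(c["rvec"],float))[0],np.array(c["tvec"],float).ravel()
def ray(n,u,v):
    K,k,R,t=cal(n); d=cv2.undistortPoints(np.array([[[u,v]]],float),K,np.array([k,0,0,0,0.]))[0,0]
    o=-R.T@t; w=R.T@np.array([d[0],d[1],1]); return o,w/np.linalg.norm(w)
def onz(n,u,v,z):
    o,d=ray(n,u,v); return o+d*(z-o[2])/d[2]
def proj(n,P):
    K,k,R,t=cal(n); return cv2.projectPoints(np.array(P,float).reshape(-1,1,3),cv2.Rodrigues(R)[0],t,K,np.array([k,0,0,0,0.]))[0].reshape(-1,2)
def two(u1,v1,u2,v2,a="top",b="side"):
    o,d=ray(a,u1,v1);p,e=ray(b,u2,v2)
    s=np.linalg.lstsq(np.c_[d,-e],p-o,rcond=None)[0]; A=o+s[0]*d;B=p+s[1]*e
    return (A+B)/2,np.linalg.norm(A-B)
def grab(n,f,crop=None,size=None):
    im=cv2.cvtColor(np.array(ctrl.read_camera(n)),cv2.COLOR_RGB2BGR); cv2.imwrite(f"pics/raw_{f}.png",im)
    return im
def crop(im,f,x0,y0,w,h,s):
    cv2.imwrite(f"pics/{f}.png",cv2.resize(im[y0:y0+h,x0:x0+w],None,fx=s,fy=s,interpolation=cv2.INTER_CUBIC))
E
python3 - <<'E'
from h import *
a=grab("top","t0");b=grab("side","s0")
for n in("top","side"):
    K,k,R,t=cal(n);print(n,(-R.T@t).round(3),R[2].round(2),K[0,0])
print(ctrl.state(),ctrl.tcp_to_grasp)
E
```

```text
top [ 0.546 -0.045  0.782] [ 0.1   0.   -0.99] 359.3140619620353
side [ 0.357 -0.597  0.553] [ 0.33  0.71 -0.62] 382.0876371919303
{'clock': 0.1, 'qpos': array([ 1.17860658e+00,  3.53595238e-01,  1.63400567e+00,  2.52135774e-05,
        1.15521081e+00, -2.38233649e-03]), 'qd': array([-0.00181109, -0.00114755, -0.00125236, -0.00027493,  0.00037948,
       -0.00127502]), 'joint_efforts': array([ 7.73760221e-04, -5.94900835e+01, -3.34928012e+01,  6.99989917e-02,
        1.85074867e-02, -6.65483549e-05]), 'eef_pos': array([0.23732791, 0.5777329 , 0.21395171]), 'eef_rot': array([-6.08403670e-01, -3.08185050e+00,  1.87049783e-03]), 'contact_force': array([-1.26538885, -0.37564488, -0.19114712]), 'moment': array([ 0.01441864, -0.00801726, -0.02113598]), 'finger_force': 0.0, 'gripper_width': 0.0919055080729196} 0.0187
```

View pics/raw_t0.png

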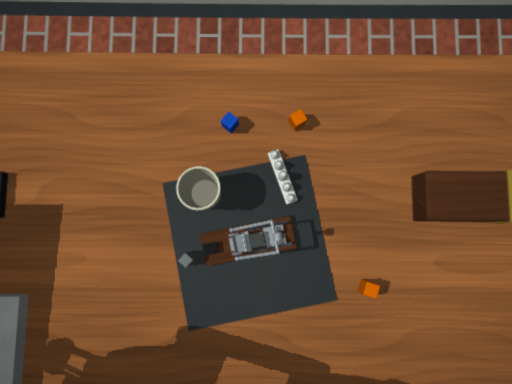

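View pics/raw_s0.png

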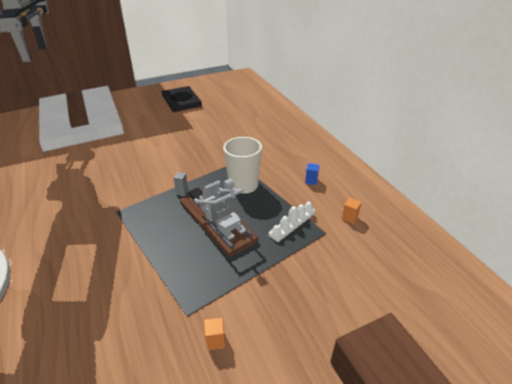

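Top view: mat corners at about (163,183), (305,157), (336,299) and (188,327). The bed is centred near (250,240), with the jar at (199,188), the brush rest at (282,176) and the spare seal at (186,260), so bed +x points image-left. In the side view the bed is around (217,215). I'll zoom in next.

```bash
python3 - <<'E'
from h import *
a=cv2.imread("pics/raw_t0.png");b=cv2.imread("pics/raw_s0.png")
A=cv2.resize(a[205:275,190:310],None,fx=6.5,fy=6.5,interpolation=cv2.INTER_CUBIC);cv2.imwrite("pics/t0c.png",A)
B=cv2.resize(b[165:260,165:275],None,fx=6,fy=6,interpolation=cv2.INTER_CUBIC);cv2.imwrite("pics/s0c.png",B)
# mat corners by mask
g=a.max(2);hsv=cv2.cvtColor(a,cv2.COLOR_BGR2HSV)
m=((g<75)&(hsv[...,1]<90)).astype(np.uint8);m[:140]=0;m[:,:150]=0;m[:,345:]=0;m[335:]=0
m=cv2.morphologyEx(m,cv2.MORPH_OPEN,np.ones((3,3)))
c=max(cv2.findContours(m,0,2)[0],key=cv2.contourArea)
r=cv2.boxPoints(cv2.minAreaRect(c));print(r)
q=cv2.approxPolyDP(cv2.convexHull(c),8,True)[:,0];print(q)
P=np.array([onz("top",*x,0.003) for x in q]);print(P.round(4),np.linalg.norm(np.diff(P,axis=0),axis=1))
E
```

```text
[[159.19232 183.96155]
 [307.26923 154.34616]
 [336.5769  300.8846 ]
 [188.5     330.5    ]]
[[304 156]
 [335 299]
 [189 329]
 [163 184]]
[[ 0.7105 -0.1568  0.003 ]
 [ 0.4038 -0.2199  0.003 ]
 [ 0.3403  0.0869  0.003 ]
 [ 0.6461  0.1516  0.003 ]] [0.31307868 0.3133674  0.31251236]
```

View pics/t0c.png

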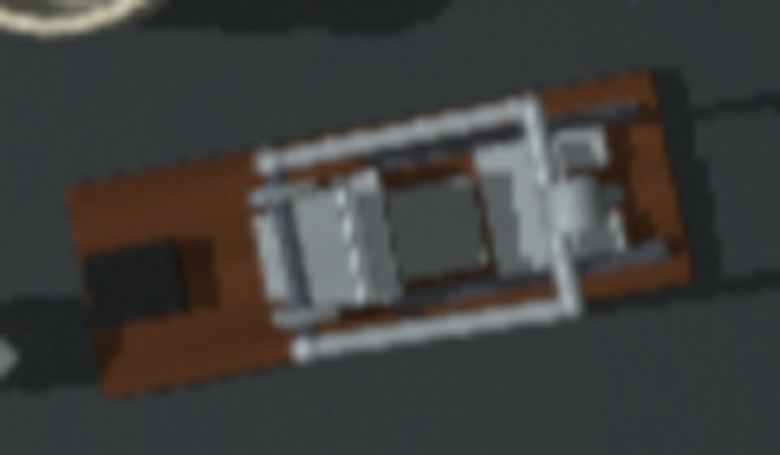

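View pics/s0c.png

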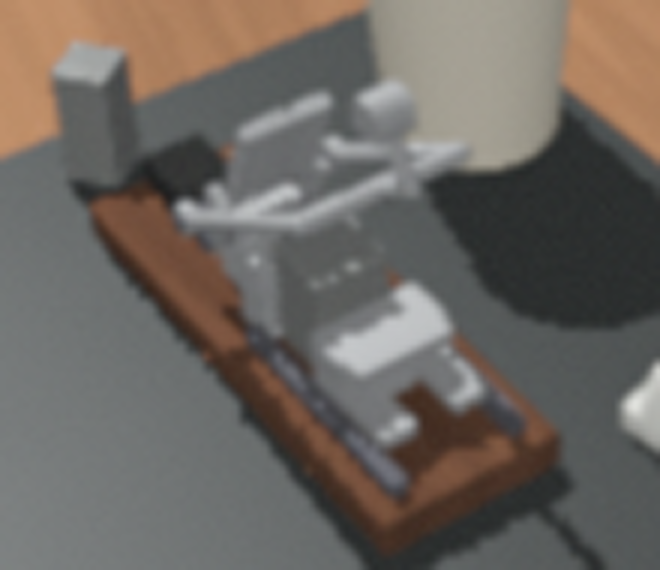

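```bash
cat >> h.py <<'E'
YAW=np.deg2rad(101.7);BC=np.array([.525,-.0345,0])
RB=np.array([[np.cos(YAW),-np.sin(YAW),0],[np.sin(YAW),np.cos(YAW),0],[0,0,1]])
def tobed(P): return (RB.T@(np.asarray(P,float)-BC))*1000
def fb(p): return BC+RB@(np.array(p,float)/1000)
E
python3 - <<'E'
from h import *
T=lambda u,v:(u/6.5+190-.4,v/6.5+205-.4);S=lambda u,v:(u/6+165-.4,v/6+165-.4)
for q in[(68,187),(650,70),(690,280),(103,395)]:
    print("plate",tobed(onz("top",*T(*q),.018)).round(1))
for n,a,b in[("barP",(530,100),(465,155)),("barN",(572,310),(300,220)),("hingeN",(303,350),(190,213)),("hingeP",(265,160),(330,145)),("knob",(575,205),(383,112))]:
    P,e=two(*T(*a),*S(*b));print(n,P.round(4),tobed(P).round(1),round(e*1000,1))
for n,q,z in[("fixjaw",(380,170),50),("fixjaw",(400,298),50),("seal",(388,193),60),("seal",(408,297),60),("seal",(472,178),60),("seal",(492,270),60)]:
    print(n,tobed(onz("top",*T(*q),z/1000)).round(1))
for n,q in[("lip L",(325,350)),("lip R",(450,318)),("lip topR",(410,285))]:
    # ray intersect bed x plane? print bed coordinates on z 50..60
    print(n,[tobed(onz("side",*S(*q),z)).round(0) for z in(.045,.055,.065)])
s=ctrl.state();
print(cv2.Rodrigues(s['eef_rot'])[0].round(2))
E
```

```text
plate [ 95.6 -34.7  18. ]
plate [-97.8 -34.9  18. ]
plate [-96.5  34.1  18. ]
plate [96.6 33.  18. ]
barP [ 0.5669 -0.0797  0.1059] [-52.8 -31.9 105.9] 1.3
barN [ 0.5077 -0.0917  0.1097] [-52.5  28.5 109.7] 2.3
hingeN [ 0.4927 -0.0132  0.0578] [27.4 27.3 57.8] 3.7
hingeP [ 5.491e-01 -4.000e-04  5.880e-02] [ 28.5 -30.5  58.8] 1.0
knob [ 0.5372 -0.0902  0.1398] [-57.   -0.7 139.8] 0.9
fixjaw [ -5.3 -20.2  50. ]
fixjaw [-3.7 19.8 50. ]
seal [ -6.5 -12.8  60. ]
seal [-6.3 19.4 60. ]
seal [-32.7 -12.2  60. ]
seal [-33.1  16.4  60. ]
lip L [array([-45.,  18.,  45.]), array([-54.,  24.,  55.]), array([-64.,  29.,  65.])]
lip R [array([-57., -22.,  45.]), array([-66., -16.,  55.]), array([-75., -10.,  65.])]
lip topR [array([-35., -21.,  45.]), array([-45., -15.,  55.]), array([-54.,  -9.,  65.])]
[[-0.92  0.38 -0.  ]
 [ 0.38  0.92 -0.  ]
 [ 0.   -0.   -1.  ]]
```

```bash
sed -i 's/^def tobed/BC=BC+RB@np.array([-.0005,-.0006,0])\ndef tobed/' h.py; python3 - <<'E'
from h import *
a=sum(np.array(ctrl.read_camera("top"),float) for _ in range(4))/4;b=sum(np.array(ctrl.read_camera("side"),float) for _ in range(4))/4
f=lambda im,x,y,w,h,s:cv2.resize(np.clip(im[y:y+h,x:x+w,::-1]*1.2,0,255).astype(np.uint8),None,fx=s,fy=s,interpolation=cv2.INTER_CUBIC)
A=f(a,258,220,36,36,11);B=f(b,210,205,36,36,11)
for I in(A,B):
    for k in range(0,36,6): cv2.putText(I,str(k),(k*11,10),0,.35,(0,255,255));cv2.putText(I,str(k),(0,k*11+4),0,.35,(0,255,255))
cv2.imwrite("pics/z1.png",np.hstack([A,B]))
E
```

```text
(no output)
```

View pics/z1.png

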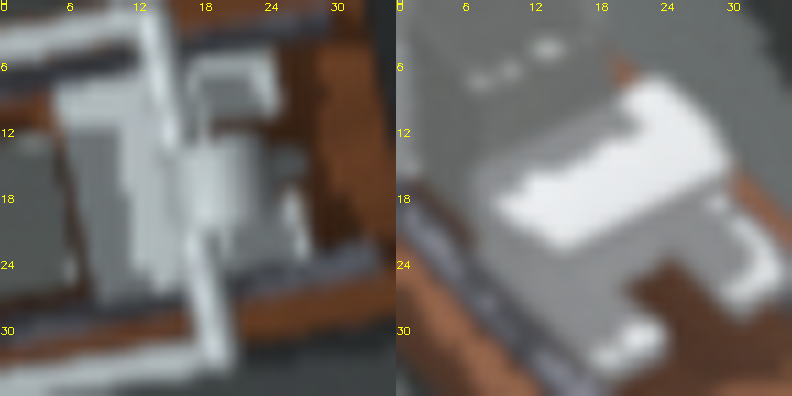

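```bash
python3 - <<'E'
from h import *
def ony(n,u,v,y):
    o,d=ray(n,u,v);o=tobed(o);d=RB.T@d;return (o+d*(y-o[1])/d[1]).round(1)
S=lambda u,v:(u+210-.4,v+205-.4);T=lambda u,v:(u+258-.4,v+220-.4)
print("lip",ony("side",*S(15.4,22.5),18),ony("side",*S(30.3,15),-18))
print("lipback",ony("side",*S(9,18),18),ony("side",*S(23,7),-18))
print("ledge",ony("side",*S(18.2,32.8),18),ony("side",*S(24,30),8),ony("side",*S(29.8,27),-8),ony("side",*S(34.8,24),-18))
for a,b in[((25,4.8),(34.8,24)),((28.2,23.5),(18.2,32.8)),((25.5,10.2),(29.8,27)),((27.5,18),(24,30))]:
    P,e=two(*T(*a),*S(*b));print(tobed(P).round(1),e*1000)
for z in(35,40,45): print(z,tobed(onz("top",*T(25,4.8),z/1e3)).round(1),tobed(onz("top",*T(28.2,23.5),z/1e3)).round(1))
# predicted pixels of features for seat x,z
for sx,sz in[(-54,38),(-54,43),(-54,33)]:
    Q=[(sx-4.5,18,sz+10),(sx-4.5,-18,sz+10),(sx-20,18,sz-4.5),(sx-20,-18,sz-4.5)]
    print(sx,sz,(proj("side",[fb(q) for q in Q])-[209.6,204.6]).round(1).tolist(),(proj("top",[fb(q) for q in Q])-[257.6,219.6]).round(1).tolist())
E
```

```text
lip [-65.4  18.   49.6] [-62.6 -18.   46.6]
lipback [-42.2  18.   43.5] [-37.4 -18.   49.3]
ledge [-73.2  18.   28.4] [-78.5   8.   34.2] [-74.5  -8.   29.5] [-77.2 -18.   33.9]
[-77.3 -18.2  33.9] 0.5190127893423668
[-76.4  20.3  32.4] 0.6696451629187965
[-76.3  -7.1  31.5] 0.4656244717205551
[-77.5   8.4  33.5] 1.7942932529528692
35 [-77.3 -18.5  35. ] [-76.   20.4  35. ]
40 [-76.9 -18.4  40. ] [-75.6  20.2  40. ]
45 [-76.5 -18.4  45. ] [-75.1  19.9  45. ]
-54 38 [[13.4, 21.1], [29.1, 13.3], [18.3, 31.2], [33.9, 23.2]] [[20.1, 24.2], [16.5, 6.7], [27.0, 22.5], [23.4, 5.3]]
-54 43 [[13.3, 19.1], [29.0, 11.4], [18.2, 29.3], [33.8, 21.3]] [[20.3, 24.3], [16.7, 6.7], [27.2, 22.6], [23.6, 5.3]]
-54 33 [[13.6, 22.9], [29.2, 15.2], [18.4, 33.0], [33.9, 25.1]] [[19.9, 24.1], [16.4, 6.8], [26.7, 22.4], [23.2, 5.4]]
```

The views agree with the given sizes. The lever is at about 0.67 rad and the knob at bed (-57,0,140). The seat is near bed (-57.5, 0, 37.8). Going above the knob.

```bash
python3 -m pendant '[[[0.0425,-0.095,0,-0.0155],[0.085,-0.19,0,-0.031],[0.1275,-0.285,0,-0.0465],[0.17,-0.38,0,-0.062],[0.2125,-0.475,0,-0.0775]]]' -1
python3 -m pendant '[[[0.0425,-0.095,0,-0.0155],[0.085,-0.19,0,-0.031],[0.1275,-0.285,0,-0.0465],[0.17,-0.38,0,-0.062],[0.2125,-0.475,0,-0.0775]]]'
python3 -m pendant '[[[0.0425,-0.095,0,0],[0.085,-0.19,0,0],[0.1275,-0.285,0,0],[0.17,-0.38,0,0],[0.2125,-0.475,0,0]]]'
python3 -m pendant '[[[0.04,-0.09,0,0],[0.08,-0.17,0,0],[0.11,-0.24,0,0],[0.1125,-0.245,0,0],[0.1125,-0.245,0,0]]]'
python3 - <<'E'
from h import *
s=ctrl.state();print(tobed(s['eef_pos']),cv2.Rodrigues(s['eef_rot'])[0].round(3))
K=tobed([0.5372,-0.0902,0.1398]);print(K, fb([K[0],0,K[2]-15])-s['eef_pos'], (fb([K[0],0,K[2]-15])-s['eef_pos'])/.4)
y=cv2.Rodrigues(s['eef_rot'])[0][:,1];print(np.degrees(np.arctan2(y[1],y[0])))
for n,p in[("spare",(186,259)),("jar",(199,188)),("brush",(282,176))]: print(n,tobed(onz("top",*p,.05)))
E
```

```text
clock: 0.92
eef_pos: [0.3228, 0.3864, 0.2146]
eef_rot: [1.339, 2.842, 0.0]
contact_force: [0.7, -0.2, 0.2]
gripper_width: 0.0921
finger_force: 0.0
clock: 1.33
eef_pos: [0.408, 0.1963, 0.215]
eef_rot: [1.985, 2.434, 0.001]
contact_force: [1.6, 0.3, 0.5]
gripper_width: 0.0921
finger_force: 0.0
clock: 1.75
eef_pos: [0.4931, 0.006, 0.215]
eef_rot: [1.98, 2.439, 0.001]
contact_force: [1.4, 0.8, -0.4]
gripper_width: 0.0919
finger_force: 0.0
clock: 2.17
eef_pos: [0.5378, -0.0912, 0.2144]
eef_rot: [-1.983, -2.436, 0.0]
contact_force: [0.3, 0.1, -1.1]
gripper_width: 0.0916
finger_force: 0.0
[-57.61396803  -0.39702367 214.36707963] [[-0.203  0.979 -0.   ]
 [ 0.979  0.203  0.   ]
 [ 0.    -0.    -1.   ]]
[-5.65167156e+01 -5.12659382e-02  1.39800000e+02] [-0.00061128  0.00099394 -0.08956708] [-0.00152821  0.00248486 -0.2239177 ]
11.707267610118185
spare [128.46093702  11.36653161  50.        ]
jar [  76.92382411 -124.8441923    50.        ]
brush [ -95.11083848 -115.88647714   50.        ]
```

```bash
python3 -m pendant '[[[-0.0015,0.0025,-0.06,0],[-0.0015,0.0025,-0.12,0],[-0.0015,0.0025,-0.17,0],[-0.0015,0.0025,-0.21,0],[-0.0015,0.0025,-0.224,0]]]'
python3 - <<'E'
from h import *
a=grab("top","t1");b=grab("side","s1")
f=lambda im,x,y,w,h,s:cv2.resize(im[y:y+h,x:x+w],None,fx=s,fy=s,interpolation=cv2.INTER_CUBIC)
cv2.imwrite("pics/z2.png",np.hstack([f(a,220,190,90,90,4.4),f(b,180,140,90,90,4.4)]))
E
```

```text
clock: 2.58
eef_pos: [0.5348, -0.0872, 0.1228]
eef_rot: [-1.976, -2.438, 0.003]
contact_force: [-0.2, 0.4, -0.1]
gripper_width: 0.0917
finger_force: 0.0
```

View pics/z2.png

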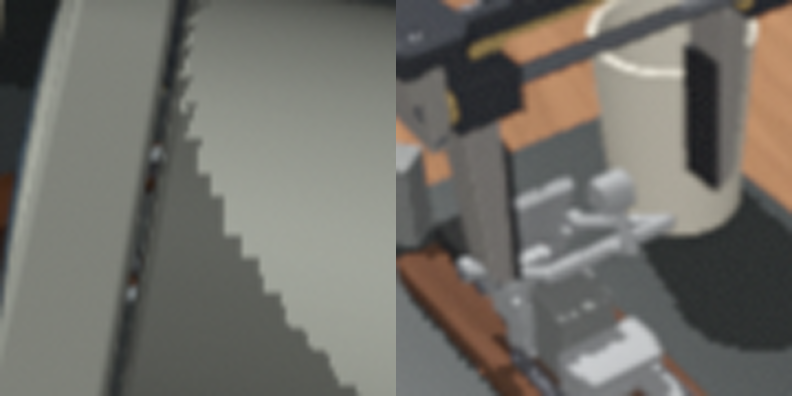

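The fingers straddle the knob, which sits at about (612,188) in the right pane. Closing.

```bash
for i in 1 2; do python3 -m pendant '[[[0,0,0,0],[0,0,0,0],[0,0,0,0],[0,0,0,0],[0,0,0,0]]]' 1; done
python3 - <<'E'
from h import *
s=ctrl.state();print(tobed(s['eef_pos']))
E
```

```text
clock: 3.1
eef_pos: [0.5372, -0.0889, 0.1256]
eef_rot: [1.979, 2.438, 0.001]
contact_force: [-0.0, 0.0, 0.0]
gripper_width: 0.0607
finger_force: 0.0
clock: 3.52
eef_pos: [0.5369, -0.0889, 0.1249]
eef_rot: [-1.98, -2.439, 0.0]
contact_force: [0.3, -0.8, -0.8]
gripper_width: 0.0271
finger_force: 0.0
[-5.51753231e+01  1.02666161e-02  1.24922430e+02]
```

```bash
python3 -m pendant '[[[0,0,0,0],[0,0,0,0],[0,0,0,0],[0,0,0,0],[0,0,0,0]]]' 1
cat >> h.py <<'E'
from scipy.optimize import fsolve
def kin(lev,e):
    a=2.32-lev; h=np.array([30+16*np.cos(a),40+16*np.sin(a)]); u=np.array([-np.cos(e),np.sin(e)]);n=np.array([np.sin(e),np.cos(e)])
    b=h+94*u; return b,b+20*u+24*n
def forbar(x,z,g=(.5,0.)):
    r=fsolve(lambda q:kin(*q)[0]-[x,z],g); return r,kin(*r)[1],np.abs(kin(*r)[0]-[x,z]).max()
def forknob(x,z,g=(.6,.5)):
    r=fsolve(lambda q:kin(*q)[1]-[x,z],g); return r,kin(*r)[0]
E
python3 - <<'E'
from h import *
s=ctrl.state();p=tobed(s['eef_pos']);print(p)
for k in[(-56.5,139.8),(-55.2,139.9)]:print("now",forknob(*k))
for b in[(-52,108),(-60,90),(-66,75),(-70,60),(-70,50),(-70,42),(-70,38),(-66,38),(-60,38),(-57.5,38),(-55,38)]:
    r,k,err=forbar(*b);print(b,r.round(3),k.round(1),err.round(3))
print("unit for bed +x",RB[:2,0]/400)
E
```

```text
clock: 3.93
eef_pos: [0.5369, -0.0889, 0.125]
eef_rot: [-1.98, -2.439, 0.0]
contact_force: [0.2, -0.4, 0.5]
gripper_width: 0.0137
finger_force: 30.0
[-5.51602168e+01  2.46862299e-02  1.24952097e+02]
now (array([0.25296552, 0.61947794]), array([-54.15101098, 108.64743589]))
now (array([0.40918195, 0.60796432]), array([-52.49249566, 108.7765455 ]))
(-52, 108) [0.494 0.593] [-55.2 139.1] 0.0
(-60, 90) [0.596 0.372] [-69.9 119.6] 0.0
(-66, 75) [0.493 0.209] [-80.6 102.6] 0.0
(-70, 60) [0.355 0.056] [-88.6  85.1] 0.0
(-70, 50) [ 0.357 -0.051] [-91.2  73. ] 0.0
(-70, 42) [ 0.308 -0.133] [-93.   63.1] 0.0
(-70, 38) [ 0.268 -0.173] [-93.8  58.2] 0.0
(-66, 38) [ 0.519 -0.188] [-90.1  57.8] 0.0
(-60, 38) [ 0.893 -0.191] [-84.2  57.8] 0.0
(-57.5, 38) [ 1.061 -0.184] [-81.6  57.9] 0.0
(-55, 38) [ 1.245 -0.172] [-78.8  58.2] 0.0
unit for bed +x [-0.00050697  0.00244806]
```

```bash
python3 -m pendant '[[[0.0035,-0.0171,-0.025,0],[0.0071,-0.0343,-0.05,0],[0.0099,-0.0477,-0.071,0],[0.0126,-0.0607,-0.0925,0],[0.0144,-0.0698,-0.115,0]]]'
python3 - <<'E'
from h import *
s=ctrl.state();p=tobed(s['eef_pos']);print(p,s['contact_force'],s['gripper_width'])
print(forknob(p[0]-.6,p[2]+15,(.4,.1)))
a=grab("side","s2")
cv2.imwrite("pics/z3.png",cv2.resize(a[150:250,180:290],None,fx=5,fy=5,interpolation=cv2.INTER_CUBIC))
E
```

```text
clock: 4.35
eef_pos: [0.5426, -0.1171, 0.0779]
eef_rot: [-1.98, -2.438, -0.0]
contact_force: [-0.2, 2.4, 1.9]
gripper_width: 0.0136
finger_force: 30.0
[-83.93780245   0.11154952  77.94942956] [-0.18531327  2.35432302  1.94168425] 0.013643409060759483
(array([0.48052486, 0.12044308]), array([-67.5663427 ,  66.72025584]))
```

View pics/z3.png

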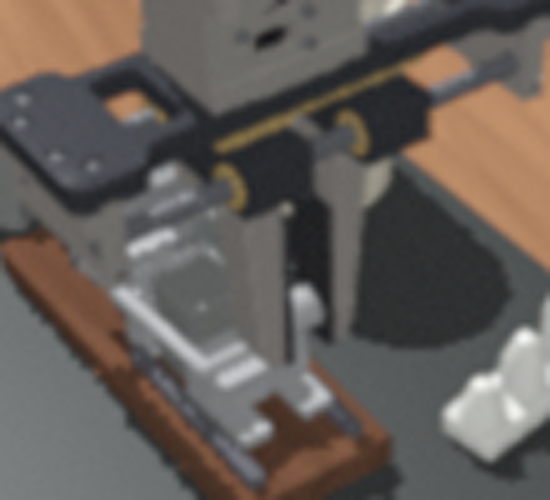

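The knob (305,305) is held between the fingers. The bar's near end is at about (207,362) in the crop, beyond the lip. I'll check it against the kinematics.

```bash
python3 - <<'E'
from h import *
o,d=ray("side",207/5+180-.4,362/5+150-.4);o=tobed(o);d=RB.T@d;print(o+d*(29-o[1])/d[1])
print((proj("side",[fb((-67.6,29,66.7)),fb((-67.6,-29,66.7)),fb((-62,18,48)),fb((-62,-18,48))])-[179.6,149.6])*5)
for b in[(-69,55),(-69,50),(-69,45),(-69,40),(-69,37)]:
    r,k,err=forbar(*b);print(b,r.round(3),k.round(1),(k-[.6-1.2,15]).round(1))
E
```

```text
[-71.32817647  29.          73.45841809]
[[202.61625053 369.78336639]
 [331.3187245  306.94048135]
 [222.25246929 385.43977255]
 [300.58379915 346.6343316 ]]
(-69, 55) [ 0.431 -0.002] [-89.1  79. ] [-88.5  64. ]
(-69, 50) [ 0.422 -0.055] [-90.3  72.9] [-89.7  57.9]
(-69, 45) [ 0.396 -0.107] [-91.4  66.7] [-90.8  51.7]
(-69, 40) [ 0.354 -0.158] [-92.5  60.6] [-91.9  45.6]
(-69, 37) [ 0.32  -0.188] [-93.1  56.8] [-92.5  41.8]
```

```bash
python3 -m pendant '[[[0.0012,-0.006,-0.019,0],[0.0024,-0.0118,-0.0375,0],[0.003,-0.0147,-0.0525,0],[0.0036,-0.0174,-0.068,0],[0.0036,-0.0174,-0.068,0]]]'
python3 -m pendant '[[[0.0001,-0.0005,-0.003,0],[0.0002,-0.001,-0.006,0],[0.0003,-0.0015,-0.008,0],[0.0003,-0.0015,-0.008,0],[0.0003,-0.0015,-0.008,0]]]'
python3 - <<'E'
from h import *
s=ctrl.state();p=tobed(s['eef_pos']);print(p,RB.T@s['contact_force'])
print(forknob(p[0]-.6,p[2]+15,(.4,.1)))
E
```

```text
clock: 4.82
eef_pos: [0.5436, -0.1237, 0.0506]
eef_rot: [-1.979, -2.438, 0.001]
contact_force: [0.6, 0.3, 1.2]
gripper_width: 0.0134
finger_force: 30.0
clock: 5.23
eef_pos: [0.5442, -0.1242, 0.0488]
eef_rot: [-1.98, -2.439, -0.0]
contact_force: [-0.1, 2.1, 2.7]
gripper_width: 0.0136
finger_force: 30.0
[-9.12811945e+01 -2.08349752e-02  4.87507896e+01] [ 2.034107   -0.28852697  2.68195194]
(array([ 0.3839086 , -0.13183112]), array([-68.89994717,  42.58803285]))
```

```bash
cat > st.py <<'E'
from h import *
s=ctrl.state();p=tobed(s['eef_pos']);r=forknob(p[0]-.6,p[2]+15,(.4,.1))
print(p.round(2),"F",(RB.T@s['contact_force']).round(1),"lev,e",r[0].round(3),"bar",r[1].round(2))
E
for i in 1 2; do python3 -m pendant '[[[0,0,-0.001,0],[0,-0.0005,-0.002,0],[0,-0.0005,-0.003,0],[0.0001,-0.001,-0.004,0],[0.0001,-0.001,-0.004,0]]]' |grep contact; python3 st.py;done
```

```text
contact_force: [-0.2, 2.8, 1.7]
[-91.7    0.13  46.87] F [ 2.8 -0.4  1.7] lev,e [ 0.364 -0.147] bar [-69.    41.06]
contact_force: [-0.2, 3.5, 0.2]
[-92.11   0.16  45.27] F [ 3.5 -0.5  0.2] lev,e [ 0.341 -0.16 ] bar [-69.16  39.75]
```

```bash
for i in 1 2; do python3 -m pendant '[[[0,0,-0.001,0],[0,-0.0005,-0.002,0],[0,-0.0005,-0.003,0],[0.0001,-0.0007,-0.004,0],[0.0001,-0.0007,-0.004,0]]]' |grep contact; python3 st.py;done
```

```text
contact_force: [-0.8, 4.0, 0.8]
[-92.43   0.15  43.71] F [ 4.1 -0.1  0.8] lev,e [ 0.323 -0.172] bar [-69.22  38.48]
contact_force: [-0.2, 4.0, 1.0]
[-92.7    0.17  42.1 ] F [ 4.  -0.6  1. ] lev,e [ 0.308 -0.185] bar [-69.22  37.19]
```

```bash
for i in 1 2 3; do python3 -m pendant '[[[0,0,-0.0005,0],[0,0,-0.001,0],[0,0,-0.0018,0],[0,0,-0.0025,0],[0,0,-0.0025,0]]]' |grep contact; python3 st.py;done
```

```text
contact_force: [-0.2, 3.5, 1.4]
[-92.79   0.12  41.14] F [ 3.5 -0.6  1.4] lev,e [ 0.303 -0.193] bar [-69.16  36.42]
contact_force: [-0.9, 3.6, 2.2]
[-9.288e+01  7.000e-02  4.017e+01] F [3.7 0.1 2.2] lev,e [ 0.298 -0.201] bar [-69.09  35.64]
contact_force: [-1.6, 2.9, 6.5]
[-92.91   0.    39.5 ] F [3.2 0.9 6.5] lev,e [ 0.296 -0.207] bar [-69.01  35.11]
```

```bash
python3 -m pendant '[[[0,0.001,0.002,0],[-0.0007,0.0037,0.002,0],[-0.0015,0.0073,0.002,0],[-0.0022,0.011,0.0018,0],[-0.0022,0.011,0.0018,0]]]' |grep contact; python3 st.py; python3 -m pendant '[[[-0.0005,0.0025,0,0],[-0.001,0.005,0,0],[-0.0015,0.0073,0,0],[-0.0015,0.0073,0,0],[-0.0015,0.0073,0,0]]]' |grep contact; python3 st.py
```

```text
contact_force: [-0.0, -10.8, 2.1]
[-90.66  -0.77  40.45] F [-10.6   2.2   2.1] lev,e [ 0.447 -0.206] bar [-66.77  36.04]
contact_force: [0.6, -11.0, 2.4]
[-87.61  -0.77  40.41] F [-10.9   1.7   2.4] lev,e [ 0.642 -0.212] bar [-63.62  36.15]
```

```bash
python3 -m pendant '[[[-0.0005,0.0025,0,0],[-0.001,0.005,0,0],[-0.0015,0.0073,0,0],[-0.0015,0.0073,0,0],[-0.0015,0.0073,0,0]]]' |grep contact; python3 st.py
python3 - <<'E'
from h import *
a=grab("side","s3")
cv2.imwrite("pics/z4.png",cv2.resize(a[190:250,195:265],None,fx=8,fy=8,interpolation=cv2.INTER_CUBIC))
E
```

```text
contact_force: [0.6, -8.9, 1.3]
[-84.42  -0.67  40.34] F [-8.9  1.2  1.3] lev,e [ 0.842 -0.213] bar [-60.4  36.1]
```

View pics/z4.png

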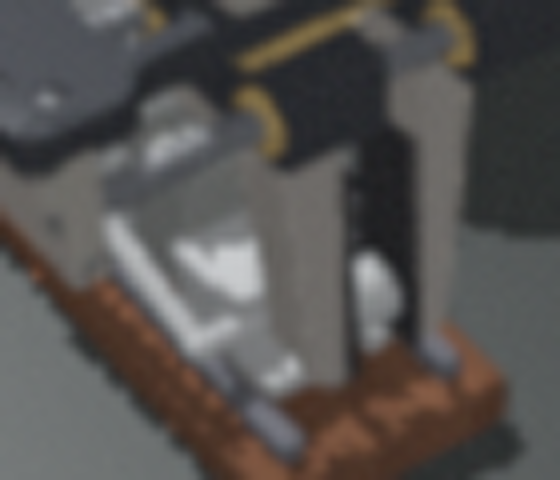

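```bash
for i in 1 2; do python3 -m pendant '[[[-0.0004,0.0018,0,0],[-0.0007,0.0037,0,0],[-0.001,0.005,0,0],[-0.001,0.005,0,0],[-0.001,0.005,0,0]]]' |grep contact; python3 st.py;done
```

```text
contact_force: [-0.5, -8.6, 1.3]
[-82.33  -0.64  40.3 ] F [-8.3  2.2  1.3] lev,e [ 0.974 -0.21 ] bar [-58.37  36.  ]
contact_force: [0.2, -11.0, 2.1]
[-80.72  -0.71  40.4 ] F [-10.8   2.1   2.1] lev,e [ 1.079 -0.205] bar [-56.85  35.98]
```

```bash
python3 -m pendant '[[[-0.0003,0.0012,0,0],[-0.0005,0.0025,0,0],[-0.0007,0.0037,0,0],[-0.0007,0.0037,0,0],[-0.0007,0.0037,0,0]]]' |grep contact; python3 st.py
```

```text
contact_force: [0.3, -12.0, 1.6]
[-79.36  -0.78  40.45] F [-11.8   2.2   1.6] lev,e [ 1.17 -0.2 ] bar [-55.59  35.91]
```

```bash
Z='[[[0,0,0,0],[0,0,0,0],[0,0,0,0],[0,0,0,0],[0,0,0,0]]]'; python3 -m pendant "[[[0,0,0,0],[0,0,0,0],[0,0,0,0],[0,0,0,0],[0,0,0,0]]]" 0.1|grep -E "force|width";  python3 -m pendant '[[[0,0,0.02,0],[0,0,0.06,0],[0,0,0.11,0],[0,0,0.16,0],[0,0,0.2,0]]]'; python3 st.py
python3 - <<'E'
from h import *
a=grab("side","s4");b=grab("top","t4")
f=lambda im,x,y,w,h,s:cv2.resize(im[y:y+h,x:x+w],None,fx=s,fy=s,interpolation=cv2.INTER_CUBIC)
cv2.imwrite("pics/z5.png",np.hstack([f(a,175,150,90,100,4.4),f(b,190,190,90,100,4.4)]))
E
```

```text
contact_force: [0.7, 0.2, -0.2]
gripper_width: 0.0412
finger_force: 0.0
clock: 11.53
eef_pos: [0.5415, -0.11, 0.1218]
eef_rot: [1.979, 2.439, 0.001]
contact_force: [0.5, -0.6, -1.1]
gripper_width: 0.0412
finger_force: 0.0
[-76.74  -0.29 121.79] F [-0.6 -0.3 -1.1] lev,e [-0.088  0.526] bar [-63.17  97.93]h.py:33: RuntimeWarning: The iteration is not making good progress, as measured by the 
 improvement from the last ten iterations.
  r=fsolve(lambda q:kin(*q)[1]-[x,z],g); return r,kin(*r)[0]
```

View pics/z5.png

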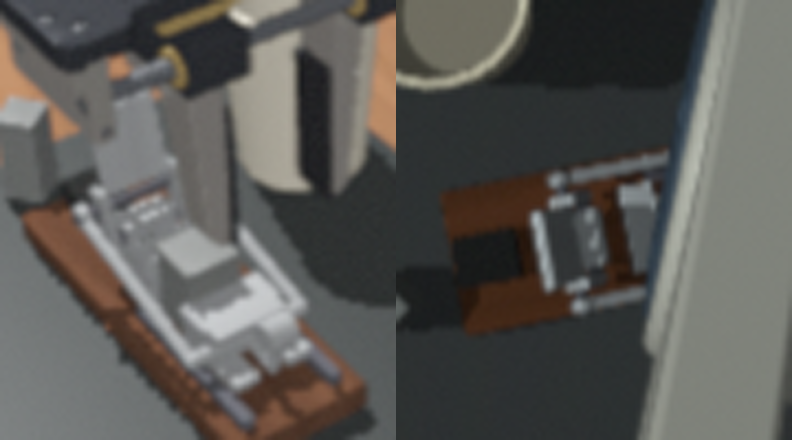

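The bar, from (200,360) to (305,300), is under the lip. The lever stands nearly upright and the seal is undisturbed. Moving to the handle with the fingers closed.

```bash
python3 -m pendant '[[[-0.008,0.04,0,0],[-0.019,0.09,0,0],[-0.03,0.145,0,0],[-0.039,0.19,0,0],[-0.043,0.208,0,0]]]' 1 |grep width; python3 -m pendant '[[[0,0,-0.01,0],[0,0,-0.03,0],[0,0,-0.055,0],[0,0,-0.075,0],[0,0,-0.08,0]]]'|grep -E "width|contact"; python3 st.py 2>/dev/null
```

```text
gripper_width: 0.0097
contact_force: [0.2, -0.7, -0.8]
gripper_width: 0.0005
[ 7.79  1.23 85.77] F [-0.7 -0.1 -0.8] lev,e [9.799 0.996] bar [-15.23 104.02]
```

```bash
python3 - <<'E'
from h import *
def T(lev,r=50):
    t=2.53-lev;return np.array([30+r*np.cos(t)-3*np.sin(t)-10,0,40+r*np.sin(t)+3*np.cos(t)])
p=tobed(ctrl.state()['eef_pos']);print(p)
q0=T(1.1);d=RB@(q0-p)/400;print("to 1.1",q0.round(1),d.round(4))
L=[1.1,1.2,1.3,1.4,1.5,1.6,1.7,1.8,1.9,2.0,2.1,2.2,2.3,2.4,2.5,2.53]
for i in range(0,15,5):
    print("call from",L[i])
    for l in L[i+1:i+6]: print(l,T(l).round(1),(RB@(T(l)-T(L[i]))/400).round(4))
E
```

```text
[ 7.7863073   1.23120153 85.76985219]
to 1.1 [24.   0.  89.9] [-0.0052  0.0404  0.0104]
call from 1.1
1.2 [29.   0.  89.3] [-0.0025  0.0122 -0.0016]
1.3 [33.9  0.  88.1] [-0.005   0.0241 -0.0045]
1.4 [38.6  0.  86.5] [-0.0074  0.0357 -0.0086]
1.5 [43.2  0.  84.4] [-0.0097  0.0468 -0.0138]
1.6 [47.5  0.  81.9] [-0.0119  0.0574 -0.0201]
call from 1.6
1.7 [51.5  0.  78.9] [-0.002   0.0099 -0.0074]
1.8 [55.3  0.  75.6] [-0.0039  0.019  -0.0157]
1.9 [58.6  0.  71.9] [-0.0057  0.0273 -0.025 ]
2.0 [61.6  0.  67.9] [-0.0072  0.0346 -0.035 ]
2.1 [64.2  0.  63.6] [-0.0085  0.0409 -0.0458]
call from 2.1
2.2 [66.3  0.  59. ] [-0.0011  0.0052 -0.0113]
2.3 [68.   0.  54.3] [-0.0019  0.0093 -0.0231]
2.4 [69.2  0.  49.5] [-0.0025  0.0122 -0.0353]
2.5 [69.9  0.  44.5] [-0.0029  0.0139 -0.0477]
2.53 [70.  0. 43.] [-0.0029  0.0142 -0.0514]
```

```bash
python3 -m pendant '[[[-0.002,0.012,0,0],[-0.004,0.026,0,0],[-0.005,0.036,0,0],[-0.0052,0.04,0,0],[-0.0052,0.04,0,0]]]'|grep contact; python3 st.py 2>/dev/null
python3 -m pendant '[[[-0.0025,0.0122,-0.0016,0],[-0.005,0.0241,-0.0045,0],[-0.0074,0.0357,-0.0086,0],[-0.0097,0.0468,-0.0138,0],[-0.0097,0.0468,-0.0138,0]]]'|grep contact; python3 st.py 2>/dev/null
```

```text
contact_force: [-0.4, -0.6, 0.2]
[24.83 -1.56 88.28] F [-0.5  0.6  0.2] lev,e [35.188  1.26 ] bar [  3.12 113.6 ]
contact_force: [0.7, -2.8, 1.5]
[43.92 -1.5  82.26] F [-2.9 -0.2  1.5] lev,e [10.389  1.567] bar [ 26.18 118.37]
```

```bash
python3 -m pendant '[[[-0.0011,0.0053,-0.0031,0],[-0.0022,0.0106,-0.0063,0],[-0.0032,0.0156,-0.01,0],[-0.0042,0.0205,-0.0137,0],[-0.0042,0.0205,-0.0137,0]]]'|grep contact; python3 st.py 2>/dev/null
python3 -m pendant '[[[-0.001,0.0046,-0.0042,0],[-0.0019,0.0091,-0.0083,0],[-0.0028,0.0133,-0.013,0],[-0.0037,0.0174,-0.0176,0],[-0.0037,0.0174,-0.0176,0]]]'|grep contact; python3 st.py 2>/dev/null
```

```text
contact_force: [1.2, -3.1, 2.2]
[51.73 -1.59 76.91] F [-3.3 -0.6  2.2] lev,e [23.07   1.717] bar [ 38.53 117.86]
contact_force: [1.9, -4.7, 2.2]
[58.79 -1.52 69.79] F [-5.  -0.9  2.2] lev,e [22.182  1.191] bar [  3.59 113.72]
```

```bash
python3 -m pendant '[[[-0.0008,0.0037,-0.005,0],[-0.0015,0.0073,-0.01,0],[-0.0022,0.0105,-0.0154,0],[-0.0028,0.0136,-0.0208,0],[-0.0028,0.0136,-0.0208,0]]]'|grep contact; python3 st.py 2>/dev/null
python3 -m pendant '[[[-0.0006,0.0026,-0.0056,0],[-0.0011,0.0052,-0.0113,0],[-0.0015,0.0073,-0.0172,0],[-0.0019,0.0093,-0.0231,0],[-0.0019,0.0093,-0.0231,0]]]'|grep contact; python3 st.py 2>/dev/null
```

```text
contact_force: [1.8, -2.0, 1.3]
[64.67 -1.31 61.32] F [-2.4 -1.3  1.3] lev,e [17.052  2.03 ] bar [ 62.7  111.01]
contact_force: [-0.0, -0.4, 1.8]
[68.82 -0.58 51.62] F [-0.4  0.1  1.8] lev,e [36.072  2.24 ] bar [ 77.2  102.21]
```

```bash
python3 -m pendant '[[[0,0.001,-0.004,0],[-0.0003,0.002,-0.008,0],[-0.0004,0.0025,-0.012,0],[-0.0005,0.003,-0.015,0],[-0.0005,0.003,-0.015,0]]]'|grep contact; python3 st.py 2>/dev/null
python3 -m pendant '[[[0,0,-0.001,0],[0,0,-0.002,0],[0,0,-0.003,0],[0,0,-0.0035,0],[0,0,-0.0035,0]]]'|grep contact; python3 st.py 2>/dev/null
```

```text
contact_force: [0.3, 0.9, -0.3]
[69.62 -0.99 45.96] F [ 0.8 -0.5 -0.3] lev,e [29.919  2.327] bar [81.99 98.4 ]
contact_force: [-0.4, -0.4, 0.7]
[69.48 -1.24 44.9 ] F [-0.3  0.5  0.7] lev,e [29.856  2.362] bar [85.04 95.29]
```

```bash
python3 - <<'E'
from h import *
a=grab("side","s5")
cv2.imwrite("pics/z6.png",cv2.resize(a[150:250,175:265],None,fx=5.5,fy=5.5,interpolation=cv2.INTER_CUBIC))
E
```

```text
(no output)
```

View pics/z6.png

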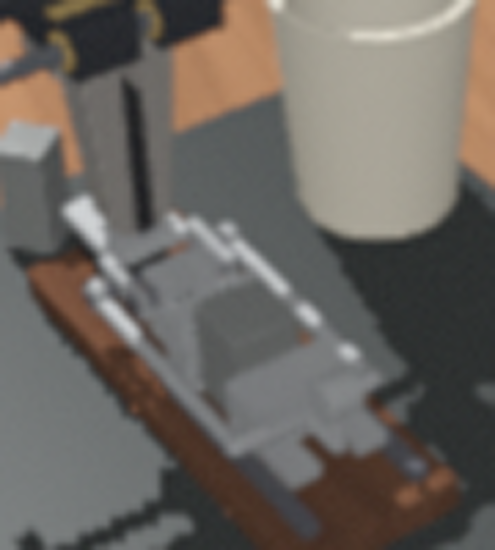

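The lever has snapped over and looks level, with the bar still in the notch. I'll press lightly to confirm it is home.

```bash
for i in 1 2 3; do python3 -m pendant '[[[0,0,-0.0005,0],[0,0,-0.001,0],[0,0,-0.0015,0],[0,0,-0.002,0],[0,0,-0.002,0]]]'|grep contact; python3 st.py 2>/dev/null;done
```

```text
contact_force: [-0.6, 0.1, -0.0]
[69.48 -1.23 44.08] F [ 0.2  0.6 -0. ] lev,e [29.5    2.195] bar [ 77.62 102.04]
contact_force: [-0.7, -0.1, 1.6]
[69.51 -1.28 43.39] F [0.  0.7 1.6] lev,e [21.465  0.299] bar [-44.54  62.98]
contact_force: [-2.7, -0.1, 13.4]
[69.49 -1.3  43.29] F [ 0.5  2.7 13.4] lev,e [23.56   2.335] bar [83.34 96.96]
```

Contact is firm at z 43.3, against 43 expected at the hard stop, with 13 N. The lever is home, so I'll retreat.

```bash
python3 -m pendant '[[[0,0,0.02,0],[0,0,0.08,0],[0,0,0.16,0],[0,0,0.25,0],[0,0,0.3,0]]]'|grep contact; python3 -m pendant '[[[0,0,0,0],[0,0,0,0],[0,0,0,0],[0,0,0,0],[0,0,0,0]]]'|grep -E "clock|contact"
python3 - <<'E'
from h import *
a=grab("side","s6")
cv2.imwrite("pics/z7.png",cv2.resize(a[150:250,165:265],None,fx=5.5,fy=5.5,interpolation=cv2.INTER_CUBIC))
E
```

```text
contact_force: [1.3, -0.1, -0.4]
clock: 17.93
contact_force: [-0.8, -0.1, 0.1]
```

View pics/z7.png

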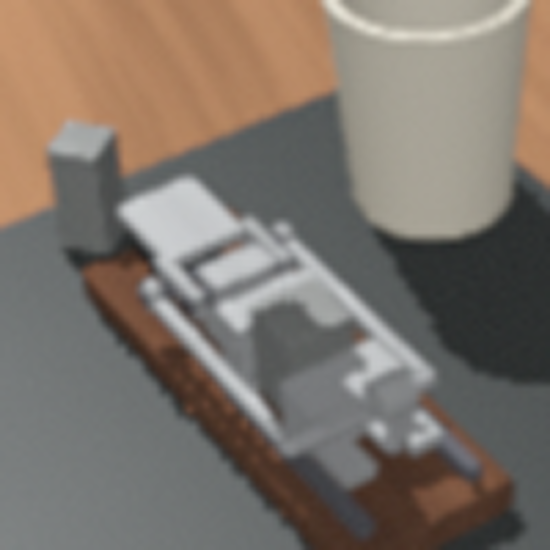

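The handle (185,215) lies level, the bar is in the notch, the seal is upright and the robot is clear of everything.

```bash
python3 -c "
from bench import ctrl
print(ctrl.hand_in())"
```

```text
the job is handed in; nothing more can be done
None
```

I handed the job in at about 18 s: the bar is in the notch, the lever is pressed to its stop, the seal stands upright and the robot is clear. The squeeze on the seal could not be measured, and the hand-in gave no verdict.

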